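# Hook the parked mixer onto the spring balancer

### The job

Hook the parked mixer onto the bench balancer: pull the balancer's sprung hook down against its spring, swing it in under the mixer's hanging loop, and ease it up so that the loop sits in the bottom of the hook and the spring draws on it. Be gentle: the loop is stiff, may lean to either side and must not be shoved or yanked, and the hook must never fly back up. The mixer stays standing in its cup, and the other things on the desk stay where they are.

Things in the scene. Friction and masses are not known exactly. Their poses are not given: they have to be found in the camera images.
- stand: Fixed bench balancer: grey base plate (320 x 100 x 12 mm), steel mast (20 mm thick), spring drum on top (377 mm above the desk). Origin on the mast's axis at desk height, z up; -x runs along the plate from mast to parking cup, whose centre is 220 mm from the mast's axis.
- cup (a point): Centre of the floor of the grey parking cup (52 mm bore, 44 mm deep, rim 62 mm above the desk), 18 mm above the desk.
- swing (a joint): Angle a of the sprung arm about the mast (rad, -0.25 to 0.85), nearly free, stays where left. The arm's end is at (-0.22 cos a, 0.22 sin a) m in the stand's frame: 0 is straight over the cup, positive is swung to the stand's +y side, where it starts (0.4 to 0.65).
- pull (a joint): How far arm and hook are pulled down (m, 0 at rest at the top, at most 0.105). The spring draws up with a net 5 N (top) to 7.5 N (bottom); let go, it flies up. At 0.087 the hook passes below the loop's bar and above the mixer. With the loop seated in the hook: about 0.049 (loop upright) to 0.061 (leaning most); caught on the tip: 0.068 or more.
- hook: Arm's end with knob above and J hook below. Origin mid-height in the end of the arm (14 mm bar), on the vertical axis of knob and shank, 277 mm above the desk at rest, 277 mm less pull when pulled down. Axes are the stand's at swing 0 and turn with the arm (by -a about z). Hook of 6 mm steel bar; tip 18 mm to -y of the shank, its top 44 mm under the origin; throat 12 mm clear.
- grip (a point): Point to grip on the axis of the black round knob, 35 mm above the hook's origin. Knob 22 mm thick, 12 to 52 mm above that origin, standing on a 38 mm black disc. Any grasp yaw will do.
- seat (a point): Centre of the bar at the bottom of the hook's bend, 65 mm under the hook's origin, midway between shank and tip (9 mm to -y of the shank). The loop's bar is to rest on top of it.
- mixer: White hand-held mixer motor, 50 mm thick, about 0.85 kg (heavier than the spring's pull), loose in the cup with 1 mm play all round. Origin: centre of its underside; z up; top of its body 90 mm above. A steel hanging loop is pivoted on its top.
- pivot (a point): Middle of the loop's pivot axis, 100 mm above the mixer's origin; axis along the mixer's x (within 0.15 rad of the stand's). Loop of 6 mm bar, opening 40 mm wide, straight top bar 50 mm from the pivot. The pivot is so stiff that the loop keeps its lean: up to 0.65 rad, top bar up to 30 mm to +y or -y and 10 mm lower. Not measured: feel or look. Under 14 N only.
- micro_rack: Bystander, to be left in place: blue micro-tube rack.
- carton: Bystander, to be left in place: small white carton.
- timer: Bystander, to be left in place: white timer.
- tape_roll: Bystander, to be left in place: roll of tape.
- waste_beaker: Bystander, to be left in place: white beaker.
- spray_bottle: Bystander, to be left in place: white spray bottle.
Things that resemble listed ones, but are neither listed nor needed, are in the scene too. Leave any purple look-alike of the mixer alone.

How it is judged:
By the outcome, as a careful person would: the job done as asked, in the order asked, and still so for the second after the job is handed in, with the robot touching nothing.
It also fails if it takes over 64 s, if anything falls off the work surface, if the arm or the gripper's body presses on something with over 40 N, if the wrist force passes 120 N, or if a joint passes its speed limit or range.

### The arm

A 6-joint arm with a two-finger parallel gripper is mounted at the origin on a cart in front of the work surface, level with it; the furniture and walls round the work are solid. World frame = base frame: x ahead of the robot, y to its left, z up, the work surface at z = 0. Lengths are in m, angles in rad, forces in N, time in s.
With the tool pointing down it reaches from about 0.35 to 0.85 m from the base axis. Payload 8.1 kg.
Tool frame: the origin (TCP) lies midway between the tips of the shut fingers; the grasp point (between the pads) lies 19 mm behind it; z points along the fingers, y is the direction in which the jaws open and shut (so a half turn about z gives the same grasp; the last joint's range is limited). The gripper opens to 85 mm and grips with 20 to 120 N. Pads are 22 mm wide; open, the fingers measure 114 mm over their backs; the gripper's body (76 mm by 85 mm) begins 54 mm behind the grasp point. The pads swing forward as they close: fully open they stand 13 mm farther back than shut.
Start: joints at [-1.358, 0.13, 1.488, -0, 1.523, -0.085], TCP at [0.176, -0.574, 0.231] pointing down, gripper open.
Joint ranges: [-2.96, 2.96], [-0.89, 2.26], [0.02, 2.5], [-1.34, 4.48], [0, 2.73], [-2.66, 2.66]. Speed limits (rad/s): [2.39, 2.39, 2.79, 3.14, 3.14, 3.14].

### API

Orientations are given as a unit quaternion [x, y, z, w].
In Python, from rig import arm gives the robot as it stands.
- The arm moves only by the tool move_arm, never from a script. Its argument "moves" is a list of rows, each a list of 7 numbers: the shift along the tool's x, y, z in m, then the turn, a rotation vector about the tool's x, y, z in rad, then the opening, from 0 (shut) to 1 (fully open). A call has 1 to 12 rows; each row is the pose to reach, as a shift and turn from the pose measured when the call began, along the tool's axes at that moment; what a row does not reach only later rows make up. A row lasts 1/12 s, in which the tool goes at most 41.7 mm and 7.16 degrees, less where a joint would pass 70% of its speed; a pose out of reach is approached as far as the arm can. A call with a gripper value outside its range is refused whole. The fingers move at their own pace and stop on an object; "force" is the grip in N (left out, the last holds). Time passes only in rows, so rows that repeat a pose let the fingers close. It gives the time, the measured TCP pose, the force and the opening at its end, in the units of the state.
- arm.state(): the state, without advancing time (a new reading comes with each control period).
- arm.get_image(name): name is "scene" or "top"; returns a dict with "frame" (480x640x3 uint8, red, green, blue), "fov_y" (degrees; the focal length in pixels is half the picture's height over the tangent of half this angle, whatever the lens; pixels are square), "cx", "cy" (the principal point, pixels), "extrinsics" (4x4, takes a point from camera to world coordinates). Camera axes: x right, y down, z forward; pixel columns grow to the right and rows downward; lengths in m; the calibration is good to about 2 mm. A picture is of the moment at which its call begins. There is no depth.
- arm.hand_in(): hands the job in, once; it reports no verdict.
The state is a dict: "t": time; "joint_pos": joint angles; "joint_velocities": joint speeds; "joint_torque": joint torques, N m; "ee_pos": TCP position; "tcp_rot": TCP orientation; "contact_force": force on the tool from outside, world axes, zero at the start; "wrist_torque": the same for the moment, N m; "gripper_width": finger opening in m.
Only numpy, scipy, OpenCV 4.12 (cv2) and the standard library are available. Lean on these libraries where they do the work, as an engineer would, in place of code of your own. Each camera call takes 0.05 s, during which the arm holds its last target. There are 200 camera calls.

## Working session

There is one attempt and no reset: what is moved stays moved. The work goes in short steps, Python scripts to look and compute and a tool call to move; the robot and the scene stay as the last step left them, time stands still between calls to the robot, and variables do not carry over. Pictures are saved under pics/ and viewed, about 8 in all and at most 12, crops included, and the job is handed in when it is done.

Besides the shell and the picture viewer there is one more tool, called after ">>>" as name([rows], argument=value, ...), one row to a line, values as JSON. move_arm: Moves the arm, as the interface text tells. Its arguments: {"type":"object","properties":{"moves":{"type":"array","items":{"type":"array","items":{"type":"number"}}},"force":{"type":"number"}},"required":["moves"]}

```bash
mkdir -p pics; ls
python3 - <<'E'
from rig import arm
import cv2,numpy as np
print(arm.state())
for n in("scene","top"):
    d=arm.get_image(n); cv2.imwrite(f"pics/{n}0.png",d["frame"][:,:,::-1]); print(n,d["fov_y"],d["cx"],d["cy"],d["extrinsics"])
E
```

```text
pics
{'t': 0.0, 'joint_pos': array([-1.35840441e+00,  1.31169691e-01,  1.48926308e+00,  7.84736562e-06,
        1.52300441e+00, -8.53794683e-02]), 'joint_velocities': array([-0.00091331, -0.00130641,  0.00223949, -0.00057892, -0.00036983,
       -0.00080288]), 'joint_torque': array([ 1.78580365e-03, -5.69396138e+01, -5.00544190e+01, -2.67007053e-04,
        1.49047875e-02, -2.49053608e-05]), 'ee_pos': array([ 0.17595501, -0.57305086,  0.23024824]), 'tcp_rot': array([ 9.88936592e-01,  1.48335991e-01, -5.46187947e-05, -9.20650130e-04]), 'contact_force': array([ 0.17833523, -0.65962262, -0.65481723]), 'wrist_torque': array([ 0.0223812 , -0.00217192, -0.01327822]), 'gripper_width': 0.0850189740208932}
scene 45.07200801373832 312.79278066414776 256.2485566199306 [[ 0.82202931 -0.26889291  0.50196057 -0.16737178]
 [-0.56933289 -0.40559095  0.71509163 -1.0385207 ]
 [ 0.0113076  -0.87360894 -0.48649723  0.87781799]
 [ 0.          0.          0.          1.        ]]
top 53.41865661221214 315.25739614789944 235.9512727371839 [[-2.49531312e-02 -9.76206237e-01  2.15403630e-01  3.07909087e-01]
 [-9.99688493e-01  2.42575253e-02 -5.87274492e-03 -3.68100156e-02]
 [ 5.07851211e-04 -2.15483074e-01 -9.76507443e-01  1.21662689e+00]
 [ 0.00000000e+00  0.00000000e+00  0.00000000e+00  1.00000000e+00]]
```

View pics/scene0.png

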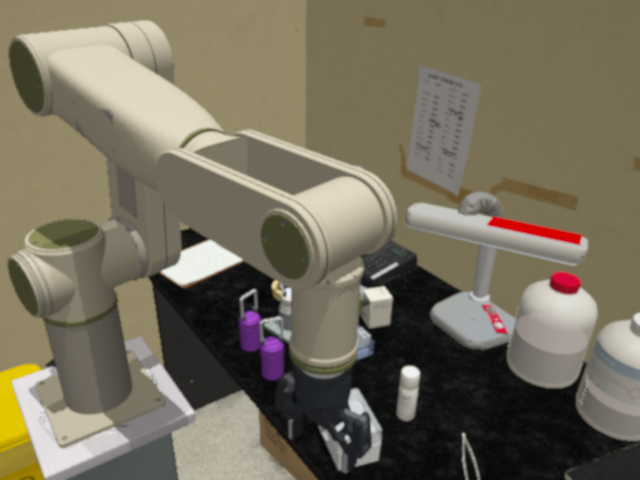

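View pics/top0.png

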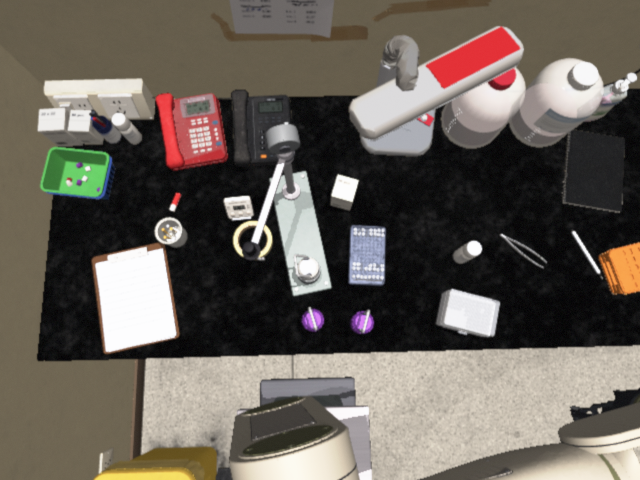

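The top view shows the stand plate at (275–330, 172–295), the drum at (284,138), the mixer at (307,268) and the knob near (250,250). The scene view of the stand is blocked by the arm. I'll zoom in on the top view.

```bash
cat > h.py <<'E'
import numpy as np,cv2
from rig import arm
def cam(n):
    d=arm.get_image(n); f=240/np.tan(np.radians(d["fov_y"]/2)); return d["frame"],f,d["cx"],d["cy"],d["extrinsics"]
def ray(c,u,v):
    _,f,cx,cy,E=c; r=E[:3,:3]@np.array([(u-cx)/f,(v-cy)/f,1]); return E[:3,3],r
def onz(c,u,v,z):
    o,r=ray(c,u,v); return o+r*(z-o[2])/r[2]
def px(c,p):
    _,f,cx,cy,E=c; q=E[:3,:3].T@(np.array(p)-E[:3,3]); return np.array([f*q[0]/q[2]+cx,f*q[1]/q[2]+cy])
def crop(c,u0,v0,u1,v1,k,name):
    cv2.imwrite(name,cv2.resize(c[0][v0:v1,u0:u1,::-1],None,fx=k,fy=k,interpolation=cv2.INTER_CUBIC))
E
python3 - <<'E'
from h import *
c=cam("top"); crop(c,220,115,360,305,4,"pics/top1.png") if 0 else crop(c,215,160,345,300,4.2,"pics/top1.png")
for p in [(284,138,.377),(307,267,.11),(290,192,.012),(250,250,.31)]: print(p,onz(c,*p))
E
```

```text
(284, 138, 0.377) [0.68391585 0.01241312 0.377     ]
(307, 267, 0.11) [ 0.4780484  -0.02227289  0.11      ]
(290, 192, 0.012) [0.69406646 0.01963487 0.012     ]
(250, 250, 0.31) [0.48322139 0.08458316 0.31      ]
```

View pics/top1.png

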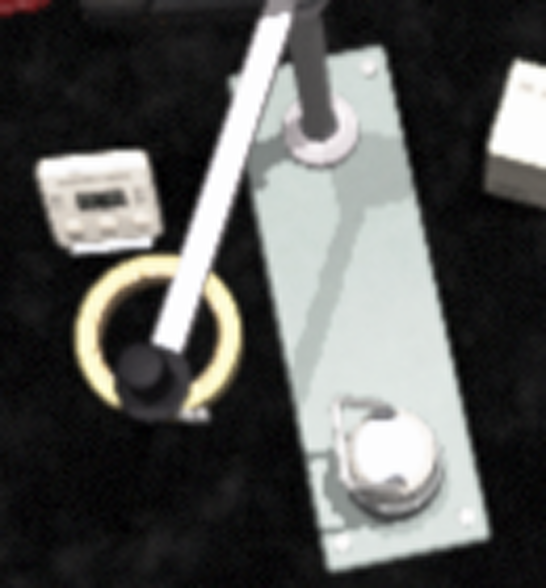

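The zoom shows the plate corners at crop (385,47), (232,78), (490,535) and (328,570). The mast flange is at (320,128), the knob top at (147,370), and the loop's bar runs from (338,400) to (345,475), leaning left (+y), towards the hook. Now the geometry.

Run:
```python
from h import *
c=cam("top")
P=lambda x,y,z:onz(c,215+x/4.2,160+y/4.2,z)
k=[P(*q,.012) for q in[(385,47),(232,78),(490,535),(328,570)]]
for q in k:print(q)
d=(k[0]+k[1]-k[2]-k[3])/2; print("len",np.linalg.norm(d),"wid",np.linalg.norm(k[0]-k[1]),np.linalg.norm(k[2]-k[3]))
th=np.arctan2(d[1],d[0]);print("yaw",th, np.arctan2(*(k[2]-k[3])[:2]*[1,-1]))
for n,q in dict(flange=(320,128,.016),knobtop=(147,370,.329),disc=(153,383,.289),mixtop=(395,452,.108),barA=(338,402,.16),barB=(345,475,.16)).items(): print(n,P(*q))
M=P(320,128,.016);K=P(147,370,.329);r=K-M;print("rad",np.hypot(*r[:2]),"a",th-np.arctan2(-r[1],-r[0]))
x=np.array([np.cos(th),np.sin(th)]);print("cup",M[:2]-.22*x,"plate mid",sum(k)/4)
```

```text
[ 0.75095667 -0.02557027  0.012     ]
[0.73265775 0.07161165 0.012     ]
[ 0.43959934 -0.08217439  0.012     ]
[0.4210496  0.01554409 0.012     ]
len 0.31653629483634066 wid 0.098889720667673 0.09946352882283596
yaw 0.17892916750417429 0.18759631122592865
flange [0.6969003  0.01625721 0.016     ]
knobtop [0.48322118 0.08205573 0.329     ]
disc [0.48481572 0.0845603  0.289     ]
mixtop [ 0.47677073 -0.02701714  0.108     ]
barA [0.49661117 0.00242253 0.16      ]
barB [ 0.45718798 -0.00066296  0.16      ]
rad 0.22358043569944563 a 0.47764652947156483
cup [ 0.48041264 -0.02289749] plate mid [ 0.58606584 -0.00514723  0.012     ]
```

```bash
cat >> h.py <<'E'
from scipy.spatial.transform import Rotation as R
def go(p,yaw):
    "shift and turn in tool axes to world TCP p, pointing down, tool x at yaw"
    s=arm.state(); Q=R.from_quat(s["tcp_rot"]); T=R.from_matrix(np.array([[np.cos(yaw),np.sin(yaw),0],[np.sin(yaw),-np.cos(yaw),0],[0,0,-1]]))
    return np.round(np.r_[Q.inv().apply(np.array(p)-s["ee_pos"]),(Q.inv()*T).as_rotvec()],4)
E
python3 - <<'E'
from h import *
print(go((.176,-.573,.43),.298)); print(go((.40,-.2,.43),1.1)); print(go((.484,.083,.40),1.83))
E
```

```text
[ 1.000e-04 -5.000e-04 -1.994e-01 -1.200e-03 -1.000e-04 -3.000e-04]
[ 3.237e-01 -2.914e-01 -1.990e-01 -1.100e-03 -6.000e-04 -8.023e-01]
[ 4.8700e-01 -5.3720e-01 -1.6870e-01 -8.0000e-04 -1.0000e-03 -1.5323e+00]
```

>>> move_arm([
  [0,0,-0.2,0,0,0,1],
  [0,0,-0.2,0,0,0,1],
  [0,0,-0.2,0,0,0,1],
  [0,0,-0.2,0,0,-0.1,1],
  [0,0,-0.2,0,0,-0.2,1],
  [0.324,-0.291,-0.2,0,0,-0.8,1],
  [0.324,-0.291,-0.2,0,0,-0.8,1],
  [0.324,-0.291,-0.2,0,0,-0.8,1],
  [0.324,-0.291,-0.2,0,0,-0.8,1],
  [0.324,-0.291,-0.2,0,0,-0.8,1],
  [0.324,-0.291,-0.2,0,0,-0.8,1],
  [0.324,-0.291,-0.2,0,0,-0.8,1],
])

```text
t: 1.2
ee_pos: [0.3267, -0.3216, 0.4308]
tcp_rot: [0.853, 0.522, 0.0, -0.0]
contact_force: [1.4, -0.4, 0.6]
gripper_width: 0.0854
```

Run:
```python
from h import *
print(go((.484,.083,.40),1.83))
```

```text
[ 4.318e-01 -4.420e-02  3.120e-02 -2.000e-04 -1.100e-03 -7.319e-01]
```

>>> move_arm([
  [0.432,-0.044,0.0,0,0,-0.732,1],
  [0.432,-0.044,0.0,0,0,-0.732,1],
  [0.432,-0.044,0.0,0,0,-0.732,1],
  [0.432,-0.044,0.0,0,0,-0.732,1],
  [0.432,-0.044,0.0,0,0,-0.732,1],
  [0.432,-0.044,0.0,0,0,-0.732,1],
  [0.432,-0.044,0.0,0,0,-0.732,1],
  [0.432,-0.044,0.0,0,0,-0.732,1],
  [0.432,-0.044,0.0,0,0,-0.732,1],
  [0.432,-0.044,0.03,0,0,-0.732,1],
  [0.432,-0.044,0.03,0,0,-0.732,1],
  [0.432,-0.044,0.03,0,0,-0.732,1],
])

```text
t: 2.2
ee_pos: [0.4841, 0.0871, 0.3973]
tcp_rot: [0.608, 0.794, -0.001, -0.003]
contact_force: [0.6, -0.1, -0.9]
gripper_width: 0.0857
```

Run:
```python
from h import *
print(go((.484,.083,.40),1.83))
c=cam("scene"); p=px(c,(.5,.02,.25)).astype(int); print(p); 
for q in [(.484,.083,.329),(.477,.001,.161),(.479,-.025,.108)]: print(px(c,q))
u,v=p; print(u-70,v-60); crop(c,u-70,v-60,u+70,v+90,4,"pics/s1.png")
```

```text
[-0.004  -0.0012 -0.0027 -0.0047 -0.0035  0.0048]
[287 231]
[267.51585785 193.86073963]
[284.09029576 269.05050123]
[290.69346583 291.85202521]
217 171
```

View pics/s1.png

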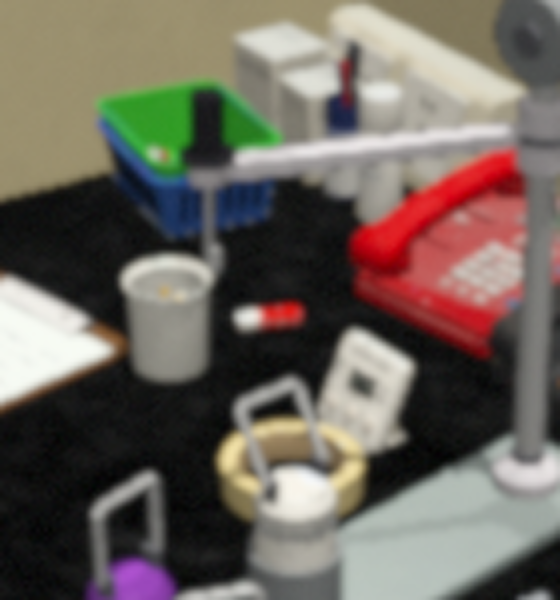

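The scene view puts the knob top at (268.7,194) and the bar's middle at (284,269.5), both within about 1 px of what the top view predicted. I'll descend and grip.

>>> move_arm([
  [-0.004,-0.001,0.03,0,0,0.005,1],
  [-0.004,-0.001,0.06,0,0,0.005,1],
  [-0.004,-0.001,0.08,0,0,0.005,1],
  [-0.004,-0.001,0.1,0,0,0.005,1],
  [-0.004,-0.001,0.1,0,0,0.005,1],
  [-0.004,-0.001,0.1,0,0,0.005,0.7],
  [-0.004,-0.001,0.1,0,0,0.005,0.5],
  [-0.004,-0.001,0.1,0,0,0.005,0.4],
  [-0.004,-0.001,0.1,0,0,0.005,0.35],
  [-0.004,-0.001,0.1,0,0,0.005,0.3],
  [-0.004,-0.001,0.1,0,0,0.005,0.2],
  [-0.004,-0.001,0.1,0,0,0.005,0.1],
], force=40)

```text
t: 3.25
ee_pos: [0.4841, 0.0812, 0.3]
tcp_rot: [0.61, 0.792, -0.0, -0.001]
contact_force: [1.4, -0.5, 5.2]
gripper_width: 0.0209
```

>>> move_arm([
  [0,0,0,0,0,0,0],
  [0,0,0,0,0,0,0],
  [0,0,0,0,0,0,0],
  [0,0,0,0,0,0,0],
  [0,0,0,0,0,0,0],
  [0,0,0,0,0,0,0],
], force=50)

```text
t: 3.75
ee_pos: [0.4842, 0.0812, 0.3001]
tcp_rot: [0.61, 0.792, -0.0, -0.001]
contact_force: [1.0, -0.6, 2.9]
gripper_width: 0.0208
```

Run:
```python
from h import *
from scipy.optimize import least_squares
ct,cs=cam("top"),cam("scene")
def tri(a,b):
    r=least_squares(lambda p:np.r_[px(ct,p)-a,px(cs,p)-b],[.48,0,.2]); return r.x,r.fun
print(tri((250,248.1),(268.75,194.25)))
print(tri((215+341.5/4.2,160+438.5/4.2),(284,269.4)))
print(arm.state()["ee_pos"])
crop(cs,230,160,330,310,4,"pics/s2.png")
```

```text
(array([0.48446315, 0.08167866, 0.32803583]), array([ 0.26941361, -0.55532556, -0.77703295,  0.11939638]))
(array([0.47674304, 0.00089503, 0.16015628]), array([-0.01164213,  0.02386844,  0.02870109, -0.00461943]))
[0.48413474 0.08121893 0.30007873]
```

View pics/s2.png

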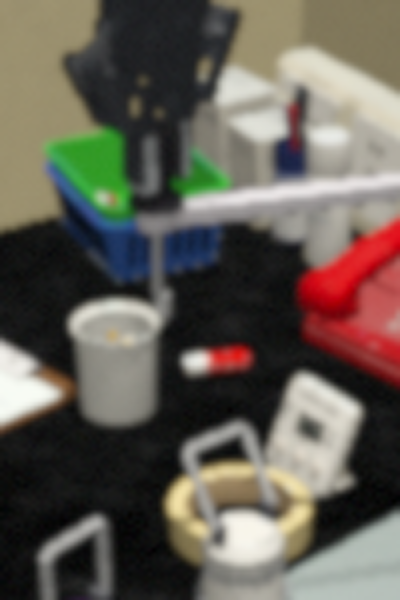

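The knob is gripped (20.8 mm) at pull about 0, with the TCP at z = 0.300. The two views triangulate to the knob at (0.484,0.082) and the bar at (0.4767,0.0009,0.160), which agrees with a lean of about 0.5. Now I'll pull straight down 0.087.

>>> move_arm([
  [0,0,0.01,0,0,0,0],
  [0,0,0.02,0,0,0,0],
  [0,0,0.03,0,0,0,0],
  [0,0,0.04,0,0,0,0],
  [0,0,0.05,0,0,0,0],
  [0,0,0.06,0,0,0,0],
  [0,0,0.07,0,0,0,0],
  [0,0,0.078,0,0,0,0],
  [0,0,0.084,0,0,0,0],
  [0,0,0.087,0,0,0,0],
  [0,0,0.087,0,0,0,0],
  [0,0,0.087,0,0,0,0],
])

```text
t: 4.85
ee_pos: [0.4842, 0.0814, 0.2136]
tcp_rot: [0.61, 0.792, 0.0, -0.001]
contact_force: [0.4, -0.0, 7.0]
gripper_width: 0.0204
```

Run:
```python
from h import *
s=arm.state(); p=s["ee_pos"]; print(p,s["contact_force"],s["gripper_width"])
K=np.array([.4842,.0812]);b0=-.2945;M=K+.22*np.array([np.cos(b0),np.sin(b0)]);print(M)
y0=R.from_quat(s["tcp_rot"]).as_matrix()[:,0];y0=np.arctan2(y0[1],y0[0])
for b in (-.26,-.22,-.18,-.14,-.10,-.06,-.03,0,.0344):
    q=M-.22*np.array([np.cos(b),np.sin(b)]); print(b,go((q[0],q[1],.213),y0+b-b0))
```

```text
[0.48421332 0.08136117 0.21358945] [ 0.35321527 -0.02810369  7.01411785] 0.020372356890649125
[0.69472843 0.01734249]
-0.26 [-0.0067 -0.0039  0.0006 -0.0007 -0.0015 -0.0345]
-0.22 [-0.0144 -0.0081  0.0006 -0.0006 -0.0015 -0.0745]
-0.18 [-0.0223 -0.012   0.0006 -0.0006 -0.0015 -0.1145]
-0.14 [-0.0303 -0.0156  0.0006 -0.0006 -0.0015 -0.1545]
-0.1 [-0.0385 -0.0189  0.0005 -0.0005 -0.0016 -0.1945]
-0.06 [-0.0468 -0.0218  0.0005 -0.0005 -0.0016 -0.2345]
-0.03 [-0.0531 -0.0237  0.0005 -0.0005 -0.0016 -0.2645]
0 [-0.0595 -0.0255  0.0005 -0.0005 -0.0016 -0.2945]
0.0344 [-0.0668 -0.0273  0.0005 -0.0004 -0.0016 -0.3289]
```

>>> move_arm([
  [-0.007,-0.004,0.0005,0,0,-0.035,0],
  [-0.0145,-0.008,0.0005,0,0,-0.075,0],
  [-0.0185,-0.01,0.0005,0,0,-0.095,0],
  [-0.0225,-0.012,0.0005,0,0,-0.115,0],
  [-0.0265,-0.014,0.0005,0,0,-0.135,0],
  [-0.0305,-0.0155,0.0005,0,0,-0.155,0],
  [-0.0345,-0.017,0.0005,0,0,-0.175,0],
  [-0.0385,-0.019,0.0005,0,0,-0.195,0],
  [-0.0385,-0.019,0.0005,0,0,-0.195,0],
  [-0.0385,-0.019,0.0005,0,0,-0.195,0],
])

```text
t: 5.68
ee_pos: [0.476, 0.0392, 0.2138]
tcp_rot: [0.53, 0.848, 0.001, -0.0]
contact_force: [-1.1, -0.3, 7.8]
gripper_width: 0.0207
```

Run:
```python
from h import *
s=arm.state(); print(s["ee_pos"],s["contact_force"],s["wrist_torque"])
M=np.array([.6947,.0173]);r=M-s["ee_pos"][:2];b0=np.arctan2(r[1],r[0]);print(b0,np.hypot(*r))
y0=R.from_quat(s["tcp_rot"]).as_matrix()[:,0];y0=np.arctan2(y0[1],y0[0])
for b in (-.06,-.03,0,.0344):
    q=M-.22*np.array([np.cos(b),np.sin(b)]); print(b,go((q[0],q[1],.213),y0+b-b0))
cs=cam("scene"); crop(cs,235,200,335,320,5,"pics/s3.png")
```

```text
[0.47596843 0.03915672 0.2137993 ] [-1.07871616 -0.25609199  7.8182703 ] [ 0.08449251 -0.09242538  0.0529269 ]
-0.09959426924215314 0.21982087465248545
-0.06 [-0.0074 -0.0046  0.0008  0.0007 -0.0013 -0.0396]
-0.03 [-0.0132 -0.0077  0.0008  0.0007 -0.0012 -0.0696]
0 [-0.0191 -0.0107  0.0008  0.0008 -0.0012 -0.0996]
0.0344 [-0.026  -0.0139  0.0008  0.0008 -0.0012 -0.134 ]
```

View pics/s3.png

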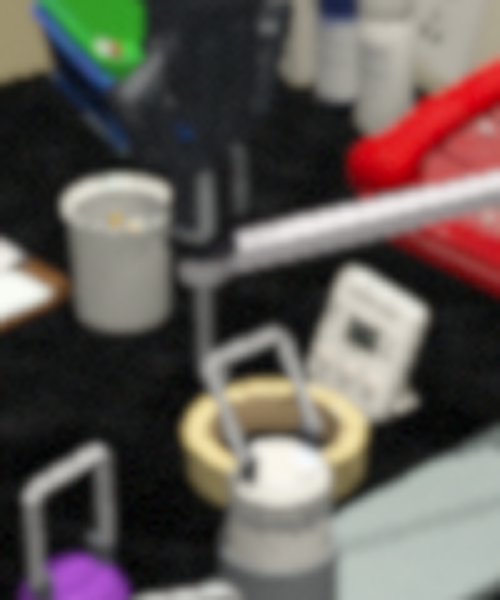

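The hook hangs behind the loop, with its shank at crop x≈203. Swinging in should bring it to about 255, the loop's middle (212–285). I'll continue in two slow stages.

>>> move_arm([
  [-0.002,-0.001,0.001,0,0,-0.01,0],
  [-0.0045,-0.0028,0.001,0,0,-0.024,0],
  [-0.0074,-0.0046,0.001,0,0,-0.04,0],
  [-0.0094,-0.0057,0.001,0,0,-0.05,0],
  [-0.0113,-0.0067,0.001,0,0,-0.06,0],
  [-0.0132,-0.0077,0.001,0,0,-0.07,0],
  [-0.0152,-0.0087,0.001,0,0,-0.08,0],
  [-0.0152,-0.0087,0.001,0,0,-0.08,0],
])

```text
t: 6.4
ee_pos: [0.4751, 0.0215, 0.2136]
tcp_rot: [0.496, 0.869, 0.001, 0.0]
contact_force: [0.2, 0.4, 7.4]
gripper_width: 0.0208
```

>>> move_arm([
  [-0.002,-0.001,0,0,0,-0.01,0],
  [-0.004,-0.002,0,0,0,-0.02,0],
  [-0.006,-0.0028,0,0,0,-0.03,0],
  [-0.008,-0.0038,0,0,0,-0.04,0],
  [-0.01,-0.0047,0,0,0,-0.05,0],
  [-0.011,-0.0052,0,0,0,-0.054,0],
  [-0.011,-0.0052,0,0,0,-0.054,0],
  [-0.011,-0.0052,0,0,0,-0.054,0],
])

```text
t: 7.07
ee_pos: [0.4758, 0.0095, 0.2139]
tcp_rot: [0.472, 0.882, 0.001, -0.0]
contact_force: [-2.4, 0.2, 8.1]
gripper_width: 0.0205
```

Run:
```python
from h import *
s=arm.state(); print(s["ee_pos"],s["contact_force"],s["wrist_torque"],s["gripper_width"])
M=np.array([.6947,.0173]);r=M-s["ee_pos"][:2];b=np.arctan2(r[1],r[0]);print(b,np.hypot(*r))
q=M-.22*np.array([np.cos(.0344),np.sin(.0344)]);print(q-s["ee_pos"][:2])
cs=cam("scene"); crop(cs,250,220,320,310,6,"pics/s4.png")
h=s["ee_pos"].copy(); Y=np.array([-np.sin(b),np.cos(b),0]); z0=.277-.087
h[2]=.190
for n,o,dz in(("shank mid",0,-.035),("seat",-.009,-.065),("tip top",-.018,-.044)): print(n,(px(cs,h+Y*o+[0,0,dz])-[250,220])*6)
```

```text
[0.47580837 0.00951377 0.21388874] [-2.4368324   0.24642339  8.1446113 ] [0.07275649 0.4253592  0.09187754] 0.02054700722912731
0.035556176919199635 0.2190300712753517
[-0.00097821  0.00021972]
shank mid [191.19306528 298.98918557]
seat [204.49410189 370.64723169]
tip top [216.26650505 336.19332953]
```

View pics/s4.png

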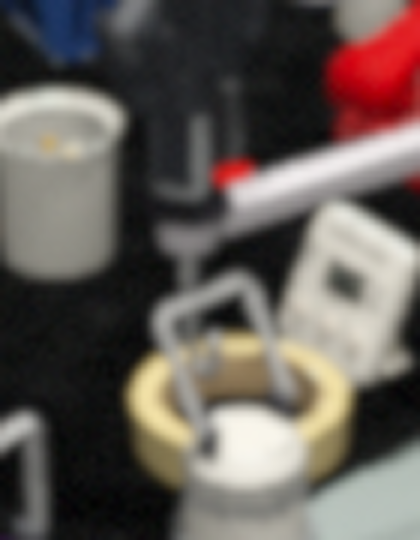

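The hook's tip shows inside the loop at (210,340), with the shank behind the bar. That is within about 1 mm of the prediction, so I'll ease up slowly and watch the force.

>>> move_arm([
  [0.0005,-0.0008,0,0,0,0,0],
  [0.0005,-0.0008,-0.002,0,0,0,0],
  [0.0005,-0.0008,-0.004,0,0,0,0],
  [0.0005,-0.0008,-0.006,0,0,0,0],
  [0.0005,-0.0008,-0.008,0,0,0,0],
  [0.0005,-0.0008,-0.01,0,0,0,0],
  [0.0005,-0.0008,-0.01,0,0,0,0],
  [0.0005,-0.0008,-0.01,0,0,0,0],
])

```text
t: 7.78
ee_pos: [0.4752, 0.0096, 0.2248]
tcp_rot: [0.472, 0.882, 0.001, 0.0]
contact_force: [-0.6, 0.8, 6.9]
gripper_width: 0.0203
```

>>> move_arm([
  [0,0,-0.001,0,0,0,0],
  [0,0,-0.002,0,0,0,0],
  [0,0,-0.003,0,0,0,0],
  [0,0,-0.004,0,0,0,0],
  [0,0,-0.005,0,0,0,0],
  [0,0,-0.006,0,0,0,0],
  [0,0,-0.007,0,0,0,0],
  [0,0,-0.008,0,0,0,0],
  [0,0,-0.008,0,0,0,0],
])

```text
t: 8.53
ee_pos: [0.4752, 0.0097, 0.2335]
tcp_rot: [0.472, 0.882, 0.001, 0.0]
contact_force: [0.2, -0.4, 7.6]
gripper_width: 0.0208
```

Pull is now about 0.0665, above the tip-catch range, and there's no contact. I'll continue.

>>> move_arm([
  [0,0,-0.001,0,0,0,0],
  [0,0,-0.002,0,0,0,0],
  [0,0,-0.003,0,0,0,0],
  [0,0,-0.004,0,0,0,0],
  [0,0,-0.005,0,0,0,0],
  [0,0,-0.005,0,0,0,0],
])

```text
t: 9.03
ee_pos: [0.4753, 0.0098, 0.2392]
tcp_rot: [0.472, 0.882, 0.001, 0.001]
contact_force: [0.1, -0.1, 7.2]
gripper_width: 0.0203
```

>>> move_arm([
  [0,0,-0.0005,0,0,0,0],
  [0,0,-0.001,0,0,0,0],
  [0,0,-0.0015,0,0,0,0],
  [0,0,-0.002,0,0,0,0],
  [0,0,-0.002,0,0,0,0],
])

```text
t: 9.45
ee_pos: [0.4753, 0.0099, 0.2418]
tcp_rot: [0.472, 0.882, 0.002, 0.001]
contact_force: [-0.8, -0.4, 5.5]
gripper_width: 0.0207
```

>>> move_arm([
  [0,0,-0.0005,0,0,0,0],
  [0,0,-0.001,0,0,0,0],
  [0,0,-0.001,0,0,0,0],
  [0,0,-0.001,0,0,0,0],
])

```text
t: 9.78
ee_pos: [0.4752, 0.0099, 0.2433]
tcp_rot: [0.472, 0.882, 0.002, 0.001]
contact_force: [-0.8, 0.5, 6.6]
gripper_width: 0.0207
```

Run:
```python
from h import *
for i in range(4):
    s=arm.state(); print(s["ee_pos"],s["contact_force"],s["wrist_torque"]); cs=cam("scene")
crop(cs,250,220,320,310,6,"pics/s5.png")
```

```text
[0.47518421 0.0099287  0.24329331] [-0.84671159  0.54860508  6.56518734] [0.00646365 0.09109259 0.02256173]
[0.47518396 0.00989399 0.24328546] [-1.38135295 -0.30938376  6.68975819] [0.00088018 0.09612019 0.05525728]
[0.47516221 0.00993973 0.24326476] [-0.17869382  0.75805889  6.75685921] [0.04731332 0.0617568  0.03456169]
[0.47518027 0.00992635 0.24327254] [-0.40881993 -0.06757695  6.18149016] [-0.00071128  0.12304949 -0.02081526]
```

View pics/s5.png

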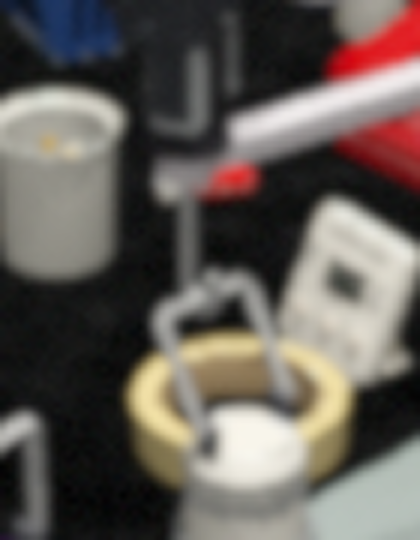

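The hook's tip now shows in front of the bar at (213,283) with the shank behind it, so the bar is in the throat. The force is still the spring alone (about 6.5 N), so I'll keep going up.

>>> move_arm([
  [0,0,-0.0004,0,0,0,0],
  [0,0,-0.0008,0,0,0,0],
  [0,0,-0.001,0,0,0,0],
  [0,0,-0.001,0,0,0,0],
])

```text
t: 10.32
ee_pos: [0.4751, 0.0099, 0.2442]
tcp_rot: [0.472, 0.882, 0.002, 0.001]
contact_force: [-0.9, -0.4, 3.3]
gripper_width: 0.0205
```

>>> move_arm([
  [0,0,-0.0004,0,0,0,0],
  [0,0,-0.0008,0,0,0,0],
  [0,0,-0.001,0,0,0,0],
  [0,0,-0.001,0,0,0,0],
])

```text
t: 10.65
ee_pos: [0.4748, 0.0099, 0.2446]
tcp_rot: [0.472, 0.882, 0.001, 0.0]
contact_force: [1.8, -1.6, -1.2]
gripper_width: 0.0204
```

The force reversed at pull 0.0555, inside the seated range, so the loop now takes the whole spring. I'll back off slightly to roughly zero force and check before releasing.

>>> move_arm([
  [0,0,0.0002,0,0,0,0],
  [0,0,0.0003,0,0,0,0],
  [0,0,0.0003,0,0,0,0],
  [0,0,0.0003,0,0,0,0],
])

```text
t: 10.98
ee_pos: [0.4749, 0.0098, 0.2444]
tcp_rot: [0.472, 0.882, 0.001, 0.0]
contact_force: [0.6, -1.0, 1.1]
gripper_width: 0.0205
```

Run:
```python
from h import *
for i in range(4):
    s=arm.state(); print(s["ee_pos"],s["contact_force"],s["wrist_torque"]); cs=cam("scene")
```

```text
[0.47487753 0.00983196 0.24441573] [ 0.61343508 -1.00437867  1.08529137] [-0.09673977 -0.2301837   0.03431628]
[0.47489249 0.00981293 0.24441165] [ 2.05582557 -1.46842198  1.39380862] [-0.18696567 -0.27887589  0.02261352]
[0.47486637 0.00983758 0.24440643] [ 1.24215339 -2.12053033  2.14905906] [-0.14509526 -0.25155849 -0.03474603]
[0.47488435 0.00982694 0.24440945] [ 1.20106905 -0.72803911  1.61959594] [-0.19277707 -0.17970554  0.04074102]
```

>>> move_arm([
  [0,0,0,0,0,0,0.25],
  [0,0,0,0,0,0,0.27],
  [0,0,0,0,0,0,0.29],
  [0,0,0,0,0,0,0.32],
  [0,0,0,0,0,0,0.36],
  [0,0,0,0,0,0,0.42],
  [0,0,0,0,0,0,0.5],
  [0,0,0,0,0,0,0.6],
  [0,0,0,0,0,0,0.7],
  [0,0,0,0,0,0,0.8],
], force=20)

```text
t: 12.02
ee_pos: [0.4749, 0.0098, 0.2444]
tcp_rot: [0.472, 0.882, 0.001, 0.0]
contact_force: [-0.8, -0.2, -0.0]
gripper_width: 0.0683
```

Run:
```python
from h import *
s=arm.state(); print(s["ee_pos"],s["contact_force"],s["gripper_width"])
cs=cam("scene"); crop(cs,250,200,320,310,6,"pics/s6.png") if 0 else crop(cs,250,220,320,310,6,"pics/s6.png")
```

```text
[0.47486186 0.00982283 0.24439942] [-0.76986071 -0.17802741 -0.03239424] 0.06834199428784402
```

View pics/s6.png

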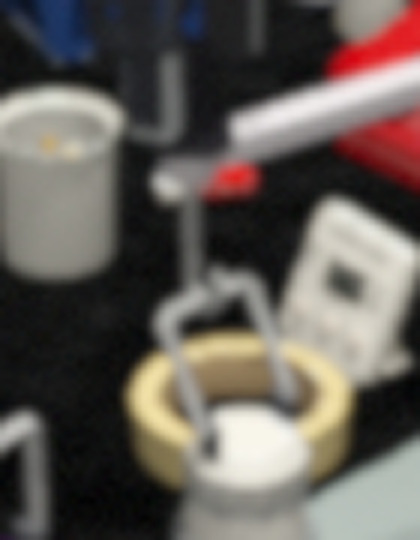

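The fingers are open (68 mm), the contact force is zero, and the hook stays on the loop at (213,280). Next I'll raise straight up and away.

>>> move_arm([
  [0,0,-0.01,0,0,0,0.8],
  [0,0,-0.025,0,0,0,0.8],
  [0,0,-0.05,0,0,0,0.8],
  [0,0,-0.08,0,0,0,0.8],
  [0,0,-0.11,0,0,0,0.8],
  [0,0,-0.14,0,0,0,0.8],
  [0,0,-0.17,0,0,0,0.8],
  [0,0,-0.18,0,0,0,0.8],
  [0,0,-0.18,0,0,0,0.8],
  [0,0,-0.18,0,0,0,0.8],
  [0,0,-0.18,0,0,0,0.8],
  [0,0,-0.18,0,0,0,0.8],
])

```text
t: 13.07
ee_pos: [0.474, 0.0095, 0.4223]
tcp_rot: [0.472, 0.882, 0.001, -0.001]
contact_force: [-0.3, -0.3, -1.4]
gripper_width: 0.0684
```

Run:
```python
from h import *
s=arm.state(); print(s["t"],s["ee_pos"],s["contact_force"])
cs=cam("scene"); crop(cs,230,190,340,320,4.5,"pics/s7.png")
```

```text
13.0667 [0.47395967 0.0095002  0.42229004] [-0.32248018 -0.31452033 -1.35771019]
```

View pics/s7.png

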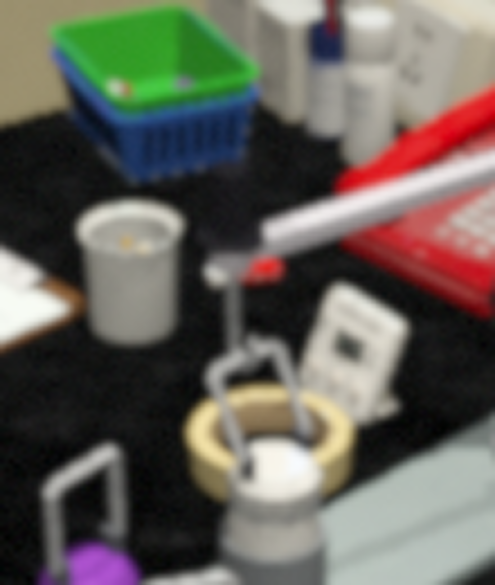

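With the robot clear, the hook still holds the loop at (258,345), pulled down, and the mixer is upright in its cup. Handing in.

```bash
python3 -c "
from rig import arm; print(arm.hand_in())"
```

```text
the job is handed in; nothing more can be done
None
```

The mixer is hooked onto the balancer, and I handed the job in at about 13 s of the 64 s allowed. I gripped the knob, pulled the hook down 87 mm and swung it in under the loop, which was leaning about 0.5 rad towards the hook. I then eased it up until the loop carried the spring, and opened the fingers slowly.

- **Seating:** the loop took the load at a pull of about 0.0555, inside the seated range of 0.049–0.061. Nothing touched at 0.068 or more, so the hook was not caught on its tip.
- **Forces:** the most the loop took was about 7.5 N, well under its 14 N limit. I then backed off slightly before letting go.
- **After release:** the contact force read about zero. The last picture, with the gripper well clear, shows the hook still holding the loop, the mixer upright in its cup, and the beaker, tape roll and timer apparently where they were. I didn't take a final picture of the micro rack, carton or spray bottle; the gripper stayed clear of them.
- **Checks:** the two camera views agreed to about 1 px, and none of the checks failed.

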